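# Set the thickness stop of a flatbread press

## Task

Take the orange driver from its wooden stand, seat it fully in the square socket of the press's brass stop screw and turn it clockwise until the rubber foot just drags on the setting block lying beneath it, a light nip and never a hard squeeze. Then let go of the driver, leaving it standing in the screw, and draw the block by its red post straight out along its guide so that you feel it drag, until it is clear of the foot; leave it lying flat in the guide, and leave the bowl, tub, tawa and ladle where they are.

Things in the scene. Friction and masses are not known exactly. Their poses are not given: they have to be found in the camera images.
- press: Grey press frame fixed to the counter; origin on the counter below the screw axis, -x = open end of the guide. Bed 15 mm high from x = -150 mm; two guide rails along x, 43 mm apart, tops 23 mm high, x = -150 to 30. Column at x = 42 to 78 with an arm over the bed (x = -23 to 78, 44 wide, 58 to 80 mm high); platens behind it, to x = 260, up to 170 mm high.
- screw_socket (a point): Centre of the mouth of the square socket in the top of the brass screw head, about 110 mm high. Head 28 mm square, 20 high; socket 11.5 mm square, 16 deep, 2 mm chamfer; x, y parallel to its sides. Clockwise from above moves the screw down 3 mm per rad, about 3.2 rad in all. Stiff thread: 0.02 to 0.045 N m to turn, stays where left.
- screw: The stop screw with a black rubber foot (28 mm across) below; origin at the centre of the foot's underside when unloaded, z up. The foot turns and sinks with the screw and is springy: 1 mm of squeeze is 10 N. It starts 0.4 to 6.2 mm above the block. A light nip is 5 to 9 N; each newton adds roughly 0.008 N m of turning torque and 1.2 N of drag on the drawn block.
- block: Setting block lying in the guide under the foot: 110 mm long (x), 40 wide, body 16 high, 0.4 kg; origin at the centre of its underside, starting 35 mm to the press's -x of the screw axis. A steel plate (x = -19 to 54 mm, 34 wide) stands up from it, its top 18 to 23 mm above the underside, preset anew each time: not told, must be felt. Clear of the foot when drawn out 36 mm; stay under 100 mm.
- block_post (a point): Red post on the block's near end, 18 mm along x, 14 along y (pinch across y), from 16 to 64 mm above the block's underside; this point is on its axis, 44 mm to -x of the block's origin and 50 mm above the underside.
- driver: Driver standing upright in the stand, 91 mm tall, 0.16 kg; origin at the tip of the bit, z up the driver. Bit 10 mm square, 15 long; steel collar 28 mm across, 6 high; orange handle 24 mm square from 21 to 91 mm above the tip. x, y square to the flats of bit and handle. Fully seated, the collar rests on the screw head, tip 15 mm below the socket's mouth.
- stand: Wooden block 70 x 70 x 30 mm fixed to the counter, origin at its underside, with a square hole 20 mm deep in which the driver stands (its tip 15 mm above the counter).
- bowl: Blue ceramic bowl, 124 mm across, 55 mm high; bystander. Origin at its underside.
- tub: Closed round white tub with green lid, 96 mm across, 74 mm high; bystander. Origin at its underside.
- tawa: Black nonstick tawa, 240 mm across, 22 mm high, handle to its +y; bystander. Origin at its underside.
- ladle: Slotted steel ladle lying down, handle 220 mm to its -x; bystander. Origin under its disc.
Things that resemble listed ones, but are neither listed nor needed, are in the scene too. What is shaped like the block but pink or purple is not meant.

How it is judged (in metres and radians):
On the way, in this order (a step that is already met when the one before it is completed fails the run):
1. the driver's bit is seated in the screw's socket (tip at least 11 mm deep) (z of driver in the frame of screw_socket below -0.011 m and horizontal distance between driver and screw_socket below 0.004 m), for 0.1 s.
2. with the driver in the socket, the foot bears on the block with 2 to 12 N (contact force between screw and block between 2 and 12 N and horizontal distance between driver and screw_socket below 0.005 m), for 0.2 s.
3. the block, 6 mm or more from its start, moves while the foot drags on it with 2 to 12 N (distance of block from where it was at the start of the episode above 0.006 m and linear speed of block above 0.003 m/s and contact force between screw and block between 2 and 12 N), for 0.1 s.
At the end, for the whole second after the job is handed in: The block lies flat and at rest in the guide, drawn out at least 36 mm and at most 100 mm from its start and no longer touching the foot; the driver stands in the screw's socket, tip at least 10 mm deep and within 0.15 rad of upright (x of block in the frame of press between -0.135 and -0.071 m and y of block in the frame of press between -0.006 and 0.006 m and height (world z) of block below 0.019 m and angle between block's own z axis and vertical below 0.06 rad and angle between the x axis of block and the x axis of press, either way round below 0.12 rad and linear speed of block below 0.01 m/s and contact force between screw and block below 0.2 N and z of driver in the frame of screw_socket below -0.01 m and horizontal distance between driver and screw_socket below 0.006 m and angle between driver's own z axis and vertical below 0.15 rad and linear speed of driver below 0.02 m/s).
It fails at once if the foot squeezes the block with more than 22 N (contact force between screw and block above 22 N).
It fails at once if the bowl, tub, tawa or ladle is moved more than 20 mm (distance of any of bowl, tub, tawa, ladle from where it was at the start of the episode above 0.02 m).
It also fails if it takes over 72 s, if anything falls off the work surface, if the arm or the gripper's body presses on something with over 40 N, if the wrist force passes 120 N, or if a joint passes its speed limit or range.

## Robot

A 6-joint arm with a two-finger parallel gripper is mounted at the origin on the work surface. World frame = base frame: x ahead of the robot, y to its left, z up, the work surface at z = 0. Lengths are in m, angles in degrees, forces in N, time in s.
With the tool pointing down it reaches from about 0.35 to 0.725 m from the base axis. Payload 6 kg.
Tool frame: the origin (TCP) lies at the very end of the fingers, on their centre line; the grasp point (between the pads) lies 19 mm behind it (grip_depth is the distance from the TCP to the grasp point, in m); z points along the fingers, y is the line along which they close (so a half turn about z gives the same grasp; the last joint's range is limited). The gripper opens to 85 mm and grips with 20 to 120 N. Pads are 22 mm wide; open, the fingers measure 114 mm over their backs; the gripper's body (76 mm by 85 mm) begins 54 mm behind the grasp point. The pads swing forward as they close: fully open they stand 13 mm farther back than shut.
Start: joints at [-53.474, 2.303, 4.859, 0, -92.561, -19.12], TCP at [0.179, -0.572, 0.231] pointing down, gripper open.
Joint ranges: [-146.85, 146.85], [-73.84, 115.35], [-62.03, 85.46], [-188.31, 113.3], [-161.28, -10.13], [-171.36, 171.36]. Speed limits (degrees/s): [147.25, 147.25, 172.46, 180, 180, 180].

## Interface

Orientations are given as [roll, pitch, yaw] about the fixed x, y, z axes, in that order (R = Rz(yaw) Ry(pitch) Rx(roll)).
In Python, from plant import get_state, camera, job_done, find_in, trace, grip_depth gives the robot as it stands.
- The arm moves only by the tool play_rows, never from a script. Its argument "targets" is one flat list of numbers, 7 for each row, row after row: the closure in counts, from 0 (fully open) to 255 (shut), then the shift along the tool's x, y, z in m, then the turn, a rotation vector about the tool's x, y, z in degrees. A call has 1 to 20 rows; each row shifts and turns the commanded pose from where the row before left it, along the tool's axes as they then stand; what a row does not reach is not made up. A row lasts 1/10 s, in which the tool goes at most 50 mm and 8.59 degrees, less where a joint would pass 70% of its speed; a pose out of reach is approached as far as the arm can. A call with a gripper value outside its range is refused whole. The fingers move at their own pace and stop on an object; "squeeze" is the grip in N (left out, the last holds). Time passes only in rows, so rows that do not move let the fingers close. It gives the time, the measured TCP pose, the force, the opening and the grip force at its end, in the units of the state.
- get_state(): the state, without advancing time (a new reading comes with each control period).
- camera(name): name is "scene" or "top" or "wrist"; returns a dict with "image" (384x512x3 uint8, red, green, blue), "fx", "fy", "cx", "cy" (pixels), "extrinsics" (4x4, takes a point from world to camera coordinates). Camera axes: x right, y down, z forward; pixel columns grow to the right and rows downward; lengths in m; the calibration is good to about 2 mm. A picture is of the moment at which its call begins. There is no depth.
- job_done(): hands the job in; it is judged then, once.
Trained networks look in a picture, given as the dict that the camera call returned (one of the last four; its "shot" number tells which), for a name from the list of things; names that differ only in an ending like _2 or _b are one class to them, and where a whole thing is asked for, a point or a joint stands for the part that bears it (a point fixed in the world has none). Each returns a list of dicts, best first, with "p" (0 to 1); they miss things now and then, are a little off and sometimes report something else, mostly with a low value. They report only what shows in the picture. A call takes as long as a camera call. They do not tell look-alikes from the thing itself.
- find_in(picture, label): "box" ([left, top, right, bottom] in pixels, round what is visible of it).
- trace(picture, label): "pixels" (384x512 bool, what is visible of it) and "box" ([left, top, right, bottom] in pixels, round what is visible of it).
The state is a dict: "clock": time; "joints": joint angles; "qd": joint speeds; "joint_efforts": joint torques, N m; "position": TCP position; "ee_rot": TCP orientation; "ft_force": force on the tool from outside, world axes, zero at the start; "moment": the same for the moment, N m; "width": finger opening in m; "gripper_force": force on a finger pad.
Only numpy, scipy, OpenCV 4.12 (cv2) and the standard library are available. Lean on these libraries where they do the work, as an engineer would, in place of code of your own. Each camera call takes 0.05 s, during which the arm holds its last target. There are 200 camera calls.

## Working session

There is one attempt and no reset: what is moved stays moved. The work goes in short steps, Python scripts to look and compute and a tool call to move; the robot and the scene stay as the last step left them, time stands still between calls to the robot, and variables do not carry over. Pictures are saved under pics/ and viewed, at most 10 in all, crops included, and the job is handed in when it is done.

Besides the shell and the picture viewer there is one more tool, called after ">>>" by a JSON object that holds its "fn" and its "kwargs". play_rows: Moves the arm, as the interface text tells. Its arguments: {"type":"object","properties":{"targets":{"type":"array"},"squeeze":{"type":"number"}},"required":["targets"]}

```bash
mkdir -p pics; ls; cat > h.py <<'E'
import numpy as np, cv2
from plant import *
def save(n,im): cv2.imwrite('pics/'+n,im[:,:,::-1])
def ray(c,u,v):
    E=np.array(c['extrinsics']);R=E[:3,:3];t=E[:3,3]
    o=-R.T@t; d=R.T@np.array([(u-c['cx'])/c['fx'],(v-c['cy'])/c['fy'],1]); return o,d/np.linalg.norm(d)
def onz(c,u,v,z):
    o,d=ray(c,u,v); return o+d*(z-o[2])/d[2]
def proj(c,P):
    E=np.array(c['extrinsics']);p=E[:3,:3]@np.array(P)+E[:3,3]
    return np.array([c['fx']*p[0]/p[2]+c['cx'],c['fy']*p[1]/p[2]+c['cy']])
E
python3 - <<'E'
from h import *
print(get_state(),grip_depth if not callable(grip_depth) else grip_depth())
s=camera('scene');t=camera('top')
for n,c in(('scene',s),('top',t)):
    print(n,c['fx'],np.array(c['extrinsics']).round(3).tolist())
    for l in('press','screw','screw_socket','block','block_post','driver','stand','bowl','tub','tawa','ladle'):
        try: print(l,[(np.round(d['box']).astype(int).tolist(),round(d['p'],2)) for d in find_in(c,l)][:4])
        except Exception as e: print(l,e)
save('both.png',cv2.resize(np.vstack([s['image'],t['image']]),None,fx=.78,fy=.78,interpolation=cv2.INTER_AREA))
np.save('s.npy',s,allow_pickle=True);np.save('t.npy',t,allow_pickle=True)
E
```

```text
pics
{'clock': 0.0, 'joints': array([-5.34736975e+01,  2.33777007e+00,  4.80032792e+00, -2.69807566e-02,
       -9.25605626e+01, -1.91179727e+01]), 'qd': array([ 0.05376651, -0.02773733, -0.01238897, -0.01043736,  0.06612235,
        0.02380678]), 'joint_efforts': array([-1.22902144e-03, -3.68204212e+01,  3.47405827e+01,  6.93230599e+00,
       -5.52855141e-03, -9.23237167e-06]), 'position': array([ 0.1794707 , -0.57217958,  0.23026701]), 'ee_rot': array([ 1.79898572e+02, -6.62872410e-03, -1.62590482e+02]), 'ft_force': array([0.38133955, 0.27239633, 0.78594043]), 'moment': array([ 0.03613035,  0.02499528, -0.00160239]), 'gripper_force': 0.0, 'width': 0.0854241145136073} 0.0187
scene 375.6476791294737 [[-0.689, 0.724, 0.002, 0.359], [0.513, 0.489, -0.705, -0.233], [-0.512, -0.485, -0.709, 1.571], [0.0, 0.0, 0.0, 1.0]]
press []
screw []
screw_socket []
block [([215, 247, 251, 280], 0.84), ([221, 182, 251, 209], 0.77), ([245, 140, 276, 165], 0.77), ([257, 224, 296, 245], 0.73)]
block_post [([217, 245, 251, 279], 0.93), ([220, 184, 251, 211], 0.69), ([259, 223, 295, 245], 0.66)]
driver [
[... 389 characters left out ...]
 87, 318, 230], 0.75), ([16, 160, 134, 235], 0.54)]
screw [([273, 169, 283, 182], 0.67)]
screw_socket [([275, 173, 282, 184], 0.44)]
block [([203, 134, 237, 149], 0.87), ([299, 245, 318, 280], 0.83), ([218, 240, 246, 272], 0.79), ([206, 172, 230, 208], 0.77)]
block_post [([204, 133, 244, 147], 0.83), ([214, 238, 243, 270], 0.57), ([205, 172, 226, 208], 0.56), ([267, 185, 280, 208], 0.5)]
driver []
stand [([166, 206, 188, 229], 0.81), ([357, 141, 396, 176], 0.23)]
bowl [([355, 140, 398, 176], 0.58), ([267, 184, 283, 206], 0.29)]
tub [([340, 199, 374, 227], 0.89), ([274, 172, 284, 184], 0.53)]
tawa [([13, 160, 135, 234], 0.66), ([265, 185, 281, 209], 0.65)]
ladle [([408, 189, 445, 269], 0.66)]
```

View pics/both.png

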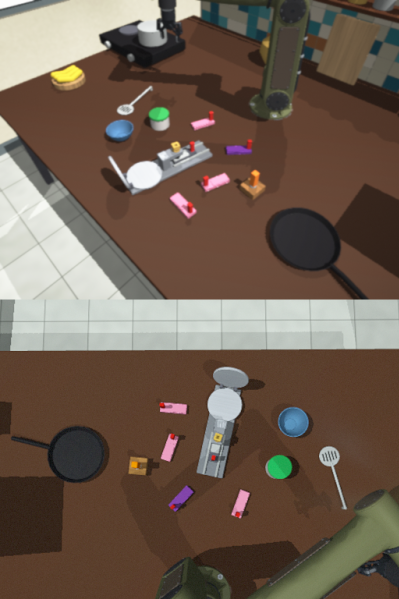

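The picture shows the press at about top (278,176) in the unresized frame, with the brass screw and red post in its guide. The orange driver in its stand is at top (177,217). The pink and purple decoy blocks are at (222,140), (220,190), (232,255) and (308,262).

Candidates for the wanted block: press block (about 273,197), pinks (222,140), (218,190) and (308,262), purple (232,255). I choose the one in the guide. For the driver there is only the orange one, at (177,217). A close crop comes next.

```bash
python3 - <<'E'
from h import *
s=np.load('s.npy',allow_pickle=True).item();t=np.load('t.npy',allow_pickle=True).item()
a=cv2.resize(t['image'][150:250,160:310],(800,533),interpolation=cv2.INTER_CUBIC)
b=cv2.resize(s['image'][170:260,190:345],None,fx=5.16,fy=5.16,interpolation=cv2.INTER_CUBIC)
save('t1.png',a);save('s1.png',b)
for p,z in(((278,178),.11),((274,200),.08),((177,217),.106),((177,217),.03)): print(p,onz(t,*p,z).round(3))
E
```

```text
(278, 178) [ 0.614 -0.058  0.11 ]
(274, 200) [ 0.55  -0.046  0.08 ]
(177, 217) [0.496 0.25  0.106]
(177, 217) [0.501 0.264 0.03 ]
```

View pics/t1.png

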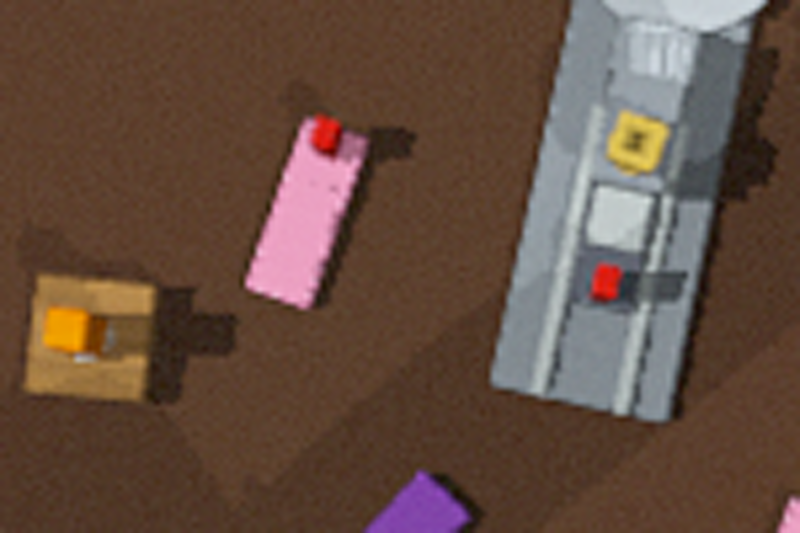

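View pics/s1.png

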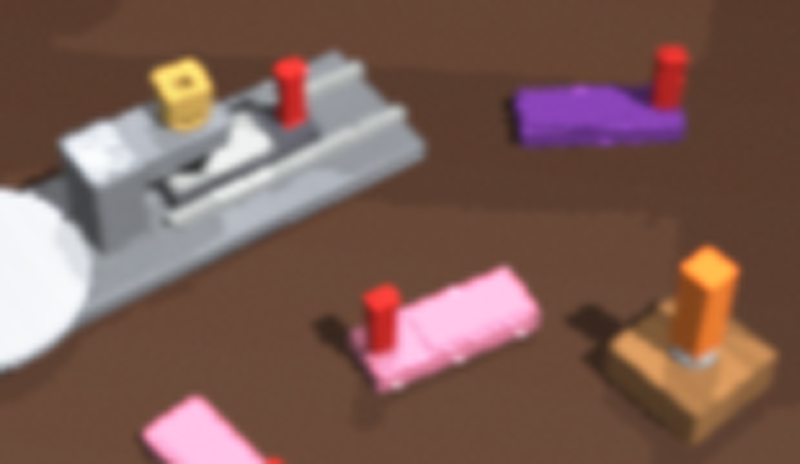

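The top crop shows the brass screw head at (279.6,176.4), the block with its red post in the guide at (273.6,203), and the driver handle top at (173.5,212). The scene crop agrees. The grey block in the guide is the wanted one, and the pink and purple ones are decoys.

```bash
cat >> h.py <<'E'
from scipy.spatial.transform import Rotation as Ro
def tool(st=None):
    st=st or get_state(); return np.array(st['position']),Ro.from_euler('xyz',st['ee_rot'],degrees=True)
def go(P):
    p,R=tool(); d=R.inv().apply(np.array(P)-p); print('shift',d.round(4),'dist',np.linalg.norm(d).round(3))
E
python3 - <<'E'
from h import *
t=np.load('t.npy',allow_pickle=True).item()
w=camera('wrist');p,R=tool()
E=np.array(w['extrinsics']);o=-E[:3,:3].T@E[:3,3]
print('cam in tool',R.inv().apply(o-p).round(3),'cam axes in tool\n',R.inv().apply(E[:3,:3]).round(2),w['fx'],w['cx'],w['cy'])
print('screw',onz(t,279.6,176.4,.11).round(3),'drv top',onz(t,173.5,211.9,.106).round(3),'post',onz(t,273.6,203.1,.079).round(3))
f=lambda u,v,z:onz(t,160+u/5.333,150+v/5.333,z)
a=f(600,110,.023);b=f(540,390,.023);c=f(690,130,.023);d=f(622,408,.023)
for q in(a-b,c-d):print('press yaw',np.degrees(np.arctan2(q[1],q[0])))
q=f(606,283,.079);r=f(638,141,.11);print('yaw post-screw',np.degrees(np.arctan2(*(r-q)[[1,0]])),np.linalg.norm((r-q)[:2]))
go([.45,-.25,.27]);
E
```

```text
cam in tool [ 0.072 -0.001 -0.143] cam axes in tool
 [[-0.    1.    0.  ]
 [-0.96  0.   -0.28]
 [-0.28 -0.    0.96]] 274.4267559982437 255.14987730887438 187.72535223202013
screw [ 0.619 -0.062  0.11 ] drv top [0.512 0.261 0.106] post [ 0.54  -0.045  0.079]
press yaw -12.33647860328692
press yaw -14.179197498568257
yaw post-screw -12.751984241016439 0.08069686181554538
shift [-0.3546  0.2268 -0.0387] dist 0.423
```

>>> {"fn": "play_rows", "kwargs": {"targets": [0,-0.0355,0.0227,-0.004,0,0,0,0,-0.0355,0.0227,-0.004,0,0,0,0,-0.0355,0.0227,-0.004,0,0,0,0,-0.0355,0.0227,-0.004,0,0,0,0,-0.0355,0.0227,-0.004,0,0,0,0,-0.0355,0.0227,-0.004,0,0,0,0,-0.0355,0.0227,-0.004,0,0,0,0,-0.0355,0.0227,-0.004,0,0,0,0,-0.0355,0.0227,-0.004,0,0,0,0,-0.0355,0.0227,-0.004,0,0,0,0,0,0,0,0,0,-8.5,0,0,0,0,0,0,-8.5,0,0,0,0,0,0,-8.5,0,0,0,0,0,0,-8.5,0,0,0,0,0,0,-8.5,0,0,0,0,0,0,-8.5,0,0,0,0,0,0,-8.5,0,0,0,0,0,0,-8.5,0,0,0,0,0,0,-8.5,0,0,0,0,0,0,-8.5]}}

```text
clock: 3.25
position: [0.4503, -0.2497, 0.2714]
ee_rot: [-180.0, 0.0, -77.2]
ft_force: [0.3, -0.2, -0.2]
width: 0.0854
gripper_force: 0.0
```

>>> {"fn": "play_rows", "kwargs": {"targets": [0,0,0,0,0,0,-8.5,0,0,0,0,0,0,-8.5,0,0,0,0,0,0,-8.5,0,0,0,0,0,0,-8.5,0,0,0,0,0,0,-8.5,0,0,0,0,0,0,-8.5,0,0,0,0,0,0,-8.5,0,0,0,0,0,0,-8.5,0,0,0,0,0,0,-8.5,0,0,0,0,0,0,-8.5,0,0,0,0,0,0,-8.5,0,0.0357,-0.0225,0,0,0,0,0,0.0357,-0.0225,0,0,0,0,0,0.0357,-0.0225,0,0,0,0,0,0.0357,-0.0225,0,0,0,0,0,0.0357,-0.0225,0,0,0,0,0,0.0357,-0.0225,0,0,0,0,0,0,0,0,0,0,0,0,0,0,0,0,0,0]}}

```text
clock: 5.15
position: [0.6197, -0.0604, 0.2704]
ee_rot: [-180.0, 0.1, 16.0]
ft_force: [-0.1, -1.0, 0.5]
width: 0.0855
gripper_force: 0.0
```

```bash
python3 - <<'E'
from h import *
st=get_state();print(st['clock'],st['position'],st['ee_rot'],st['joints'].round(1),st['moment'],st['ft_force'])
w=camera('wrist');t=camera('top');np.save('w1.npy',w,allow_pickle=True)
print(proj(w,[.619,-.062,.11]),proj(w,[.54,-.045,.079]))
for l in('screw','screw_socket','block_post','press'):print(l,[(np.round(d['box']).tolist(),round(d['p'],2)) for d in find_in(w,l)][:3])
save('w1.png',cv2.resize(w['image'],(800,600),interpolation=cv2.INTER_CUBIC))
E
```

```text
5.15 [ 0.61965556 -0.06040828  0.27037228] [-1.79993394e+02  9.64099813e-02  1.59849266e+01] [ 12.8   6.3  13.2  -0.  -96.9  93.2] [-0.09777481  0.02940897 -0.033806  ] [-0.07406441 -0.98144438  0.54353138]
[255.16588586 173.84373559] [226.23712358 220.82837374]
screw [([239.0, 151.0, 274.0, 186.0], 0.83)]
screw_socket [([243.0, 150.0, 276.0, 185.0], 0.68)]
block_post [([93.0, 99.0, 155.0, 174.0], 0.81), ([97.0, 255.0, 135.0, 280.0], 0.77), ([220.0, 171.0, 256.0, 221.0], 0.75)]
press [([185.0, 0.0, 419.0, 252.0], 0.9)]
```

View pics/w1.png

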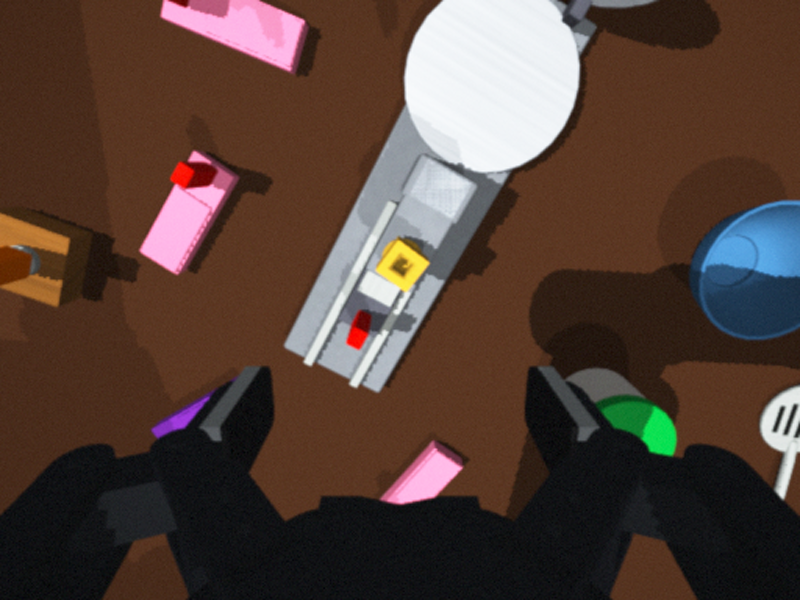

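The wrist view shows the screw head at about (402,263) of 800x600, rotated relative to the press, with the driver's stand at the left edge. Next I measure the head's outline.

```bash
cat >> h.py <<'E'
def blob(c,lo,hi,near,r=40):
    h=cv2.cvtColor(c['image'],cv2.COLOR_RGB2HSV); m=cv2.inRange(h,np.array(lo),np.array(hi))
    k=np.zeros_like(m);cv2.circle(k,(int(near[0]),int(near[1])),r,255,-1);m&=k
    cs,_=cv2.findContours(m,cv2.RETR_EXTERNAL,cv2.CHAIN_APPROX_NONE); return max(cs,key=cv2.contourArea)
def rect(c,cnt,z):
    P=np.array([onz(c,u+.0,v,z)[:2] for u,v in cnt[:,0]])*1000
    (x,y),(a,b),g=cv2.minAreaRect(P.astype(np.float32)); return np.round([x,y,a,b,g],1)
E
python3 - <<'E'
from h import *
w=np.load('w1.npy',allow_pickle=True).item();t=np.load('t.npy',allow_pickle=True).item()
for n,c,q in(('w',w,(257,168)),('t',t,(279.6,176.4))):
    k=blob(c,(18,120,150),(35,255,255),q,25);print(n,'head',rect(c,k,.11),cv2.boundingRect(k))
    for l in('top',):pass
k=blob(t,(5,150,120),(18,255,255),(173,212),10);print('drv t',rect(t,k,.106))
a=w['image'][135:205,205:310];b=t['image'][150:220,230:335]
im=np.vstack([cv2.resize(x,None,fx=4.2,fy=4.2,interpolation=cv2.INTER_CUBIC) for x in(a,b)]);print(im.shape);save('scr.png',im)
go([.506,.26,.25])
E
```

```text
w head [624.6 -61.4  32.6  28.6  69. ] (241, 152, 34, 35)
t head [619.  -59.9  28.9  29.9  75.6] (274, 171, 11, 11)
drv t [523.2 262.3  30.   35.8  72.4]
(588, 441, 3)
shift [-0.0208 -0.3406  0.022 ] dist 0.342
```

View pics/scr.png

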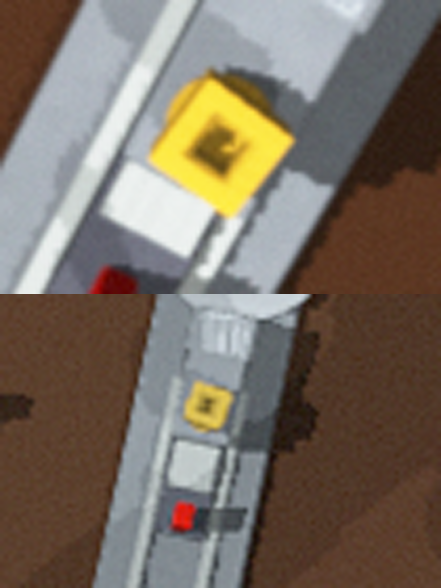

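The crop shows the head top's corners at crop (215,72), (296,137), (232,218) and (149,157), with the square socket centred at about (221,146) and parallel to the head.

```bash
python3 - <<'E'
from h import *
w=np.load('w1.npy',allow_pickle=True).item()
C=np.array([onz(w,205+u/4.2-.4,135+v/4.2-.4,.11) for u,v in((215,72),(296,137),(232,218),(149,157),(221,146))])*1000
print(C.round(1));c=C[:4].mean(0);print('mean',c)
for i in range(4):
    e=C[(i+1)%4]-C[i];print(np.linalg.norm(e).round(1),np.degrees(np.arctan2(e[1],e[0]))%90)
E
```

```text
[[643.4 -55.7 110. ]
 [632.6 -81.5 110. ]
 [606.1 -71.3 110. ]
 [616.4 -45.  110. ]
 [624.6 -62.8 110. ]]
mean [624.60650609 -63.36250764 110.        ]
27.9 67.12328518019505
28.4 69.00065591491636
28.3 68.62000491895265
29.1 68.30025212863917
```

>>> {"fn": "play_rows", "kwargs": {"targets": [0,-0.003,-0.0426,0,0,0,0,0,-0.003,-0.0426,0,0,0,0,0,-0.003,-0.0426,0,0,0,0,0,-0.003,-0.0426,0,0,0,0,0,-0.003,-0.0426,0,0,0,0,0,-0.003,-0.0426,0,0,0,0,0,-0.003,-0.0426,0,0,0,0,0,-0.003,-0.0426,0,0,0,0,0,0,0,0,0,0,0]}}

```text
clock: 6.35
position: [0.5011, 0.2633, 0.271]
ee_rot: [-179.9, 0.0, 16.1]
ft_force: [-0.2, -0.2, -0.8]
width: 0.0851
gripper_force: 0.0
```

```bash
python3 - <<'E'
from h import *
st=get_state();print(st['clock'],st['position'],st['ee_rot'])
w=camera('wrist');np.save('w2.npy',w,allow_pickle=True)
q=proj(w,[.51,.261,.106]);print(q,proj(w,[.51,.261,.015]),[(d['box'],d['p']) for d in find_in(w,'driver')])
u,v=q.astype(int);a=w['image'][max(v-60,0):v+60,max(u-80,0):u+80];print(max(u-80,0),max(v-60,0),a.shape)
save('drv.png',cv2.resize(a,None,fx=5,fy=5,interpolation=cv2.INTER_CUBIC))
E
```

```text
6.35 [0.50112341 0.26327069 0.27099243] [-1.79936742e+02  2.00532213e-02  1.61430177e+01]
[258.17957134 165.42380715] [257.5482127  152.46282953] []
178 105 (120, 160, 3)
```

View pics/drv.png

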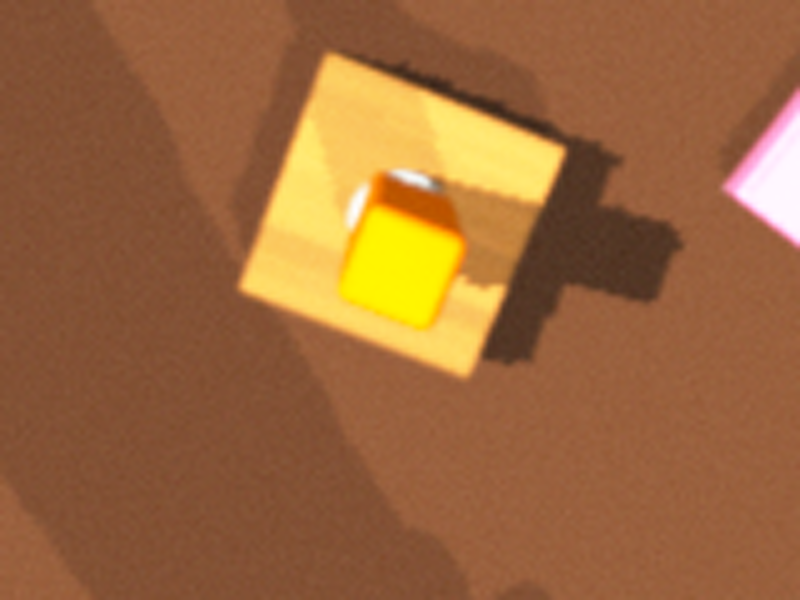

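The crop shows the driver's top face with corners at crop (377,205), (465,243), (432,328) and (340,292). The stand's corners are (328,52), (567,148), (468,378) and (240,292).

```bash
python3 - <<'E'
from h import *
w=np.load('w2.npy',allow_pickle=True).item();t=np.load('t.npy',allow_pickle=True).item()
for z,L in((.106,((377,205),(465,243),(432,328),(340,292))),(.03,((328,52),(567,148),(468,378),(240,292)))):
    C=np.array([onz(w,178+u/5-.4,105+v/5-.4,z) for u,v in L])*1000
    print('mean',C.mean(0).round(1))
    for i in range(4):
        e=C[(i+1)%4]-C[i];print(np.linalg.norm(e).round(1),(np.degrees(np.arctan2(e[1],e[0]))%90).round(1))
# top cam refined
f=lambda u,v,z:(onz(t,160+u/5.333-.4,150+v/5.333-.4,z)*1000).round(1)
print('top: stand',np.mean([f(*q,.03) for q in((37,275),(158,285),(148,400),(25,390))],0),'drv',np.mean([f(*q,.106) for q in((48,308),(105,313),(97,352),(42,346))],0),'screw',f(638,141,.11))
for q in((.506,.26,.106),):
  for c,n in((w,'w'),(t,'t')):
    o,d=ray(c,*proj(c,q));print(n,d.round(3))
E
```

```text
mean [518.2 263.2 106. ]
21.6 82.8
20.9 85.8
22.7 84.4
21.5 82.9
mean [517.4 263.   30. ]
70.4 84.8
70.7 84.4
69.9 84.9
70.8 84.8
top: stand [514.325 264.4    30.   ] drv [513.325 261.5   106.   ] screw [620.2 -61.4 110. ]
w [-0.208 -0.071 -0.976]
t [ 0.067  0.185 -0.98 ]
```

>>> {"fn": "play_rows", "kwargs": {"targets": [0,0,0,0.02,0,0,7.1,0,0,0,0.02,0,0,7.1,0,0,0,0.02,0,0,7.1,0,0.005,-0.0005,0.02,0,0,0,0,0.005,-0.0005,0.02,0,0,0,0,0.005,-0.0005,0.021,0,0,0,0,0,0,0,0,0,0,0,0,0,0,0,0,0]}}

```text
clock: 7.25
position: [0.5184, 0.2589, 0.1511]
ee_rot: [180.0, -0.0, -5.5]
ft_force: [-0.1, -0.0, 1.1]
width: 0.0856
gripper_force: 0.0
```

```bash
python3 - <<'E'
from h import *
st=get_state();print(st['clock'],st['position'],st['ee_rot'])
s=np.load('s.npy',allow_pickle=True).item()
g=lambda u,v,z:onz(s,190+u/5.16-.4,170+v/5.16-.4,z)*1000
print('scene stand',np.mean([g(*q,.03) for q in((665,303),(607,350),(692,400),(777,352))],0).round(1),'drv',np.mean([g(*q,.106) for q in((708,247),(680,262),(708,283),(738,265))],0).round(1),'screw',np.mean([g(*q,.11) for q in((152,67),(193,58),(212,90),(168,103))],0).round(1))
w=camera('wrist');np.save('w3.npy',w,allow_pickle=True)
k=blob(w,(8,150,200),(32,255,255),proj(w,[.516,.263,.106]),45)
print(rect(w,k,.106))
q=proj(w,[.516,.263,.106]);print(q)
save('w3.png',cv2.resize(w['image'],(640,480)))
E
```

```text
7.25 [0.51843563 0.25894408 0.15105352] [ 1.79980520e+02 -2.78198358e-02 -5.48233318e+00]
scene stand [520.2 263.8  30. ] drv [514.9 265.2 106. ] screw [622.3 -59.9 110. ]
[527.9 261.5  50.4  44.2  84.5]
[248.50426676 214.35198876]
```

View pics/w3.png

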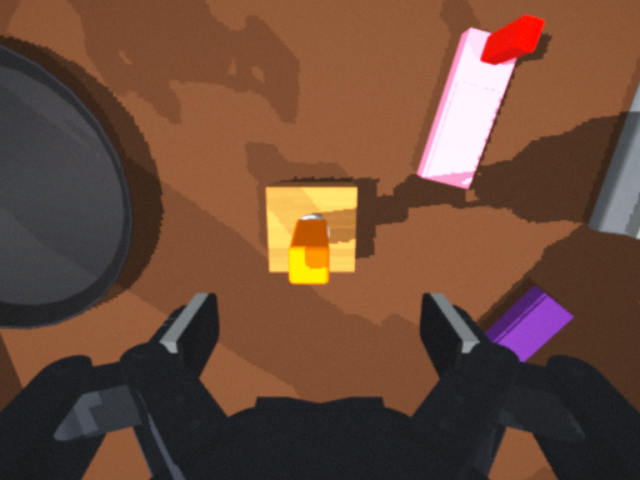

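The wrist view shows the driver top at (309,265) of 640x480, about 5 mm off the fingers' midline, and the stand at (311,228). I shift by -5 mm along tool y, go down and grip.

>>> {"fn": "play_rows", "kwargs": {"targets": [0,-0.0005,-0.0053,0,0,0,0,0,0,0,0.03,0,0,0,0,0,0,0.03,0,0,0,0,0,0,0.025,0,0,0,0,0,0,0.01,0,0,0,0,0,0,0,0,0,0,0,0,0,0,0,0,0]}}

```text
clock: 8.0
position: [0.5187, 0.2661, 0.0572]
ee_rot: [-179.9, -0.1, -5.4]
ft_force: [0.3, 0.9, 0.7]
width: 0.0849
gripper_force: 0.0
```

>>> {"fn": "play_rows", "kwargs": {"targets": [255,0,0,0,0,0,0,255,0,0,0,0,0,0,255,0,0,0,0,0,0,255,0,0,0,0,0,0,255,0,0,0,0,0,0,255,0,0,0,0,0,0,255,0,0,0,0,0,0,255,0,0,0,0,0,0], "squeeze": 50}}

```text
clock: 8.8
position: [0.5181, 0.2655, 0.0558]
ee_rot: [-180.0, -0.0, -5.4]
ft_force: [0.8, -0.2, 3.5]
width: 0.0236
gripper_force: 49.4
```

```bash
python3 - <<'E'
from h import *
for i in range(3):
    st=get_state();print(st['clock'],st['position'].round(4),st['ee_rot'].round(1),st['ft_force'].round(1),st['moment'].round(3),st['width'],st['gripper_force'])
    w=camera('wrist')
go([.6245,-.0625,.22])
save('w4.png',cv2.resize(w['image'],(640,480)))
E
```

```text
8.8 [0.5181 0.2655 0.0558] [-180.    -0.    -5.4] [ 0.8 -0.2  3.5] [-0.059  0.117 -0.006] 0.023645449907633787 49.432262778282166
8.85 [0.5181 0.2655 0.0557] [-180.    -0.    -5.4] [ 0.1 -1.   3.3] [-0.094  0.088  0.003] 0.023491838972943192 49.44840610027313
8.9 [0.5181 0.2655 0.0557] [-180.    -0.    -5.4] [-0.2 -0.5  3.4] [-0.07   0.09  -0.027] 0.023710623319227957 49.46750342845917
shift [ 0.1368  0.3165 -0.1643] dist 0.382
```

>>> {"fn": "play_rows", "kwargs": {"targets": [255,0,0,-0.02,0,0,0,255,0,0,-0.035,0,0,0,255,0,0,-0.04,0,0,8.15,255,0,0,-0.04,0,0,8.15,255,0.0243,0.0293,0,0,0,0,255,0.0243,0.0293,0,0,0,0,255,0.0243,0.0293,0,0,0,0,255,0.0243,0.0293,0,0,0,0,255,0.0243,0.0293,0,0,0,0,255,0.0243,0.0293,0,0,0,0,255,0.0243,0.0293,0,0,0,0,255,0.0243,0.0293,0,0,0,0,255,0.024,0.0297,0,0,0,0,255,0,0,0,0,0,0,255,0,0,0,0,0,0]}}

```text
clock: 10.45
position: [0.6229, -0.0614, 0.1886]
ee_rot: [180.0, 0.1, -21.8]
ft_force: [-0.6, -0.4, -1.9]
width: 0.0234
gripper_force: 50.2
```

```bash
python3 - <<'E'
from h import *
for i in range(3):
    st=get_state();print(st['clock'],st['position'].round(4),st['ee_rot'].round(1),st['ft_force'].round(1),st['moment'].round(3),st['width'],st['gripper_force'])
    w=camera(['wrist','scene','top'][i]);np.save('c5%d.npy'%i,w,allow_pickle=True)
    if i==0:q=proj(w,[.623,-.061,.11]);a=w['image'][130:250,175:335]
    if i==1:b=w['image'][165:215,200:267]
    if i==2:c=w['image'][140:210,235:328]
im=np.hstack([cv2.resize(a,(400,300),interpolation=cv2.INTER_CUBIC),np.zeros((300,0,3),np.uint8),cv2.resize(b,(400,300),interpolation=cv2.INTER_CUBIC)])
im=np.vstack([im,np.hstack([cv2.resize(c,(400,300),interpolation=cv2.INTER_CUBIC),cv2.resize(np.load('c50.npy',allow_pickle=True).item()['image'],(400,300))])])
print(q);save('h5.png',im)
E
```

```text
10.45 [ 0.6229 -0.0614  0.1886] [ 1.80e+02  1.00e-01 -2.18e+01] [-0.6 -0.4 -1.9] [ 0.091  0.027 -0.078] 0.023410784738132996 50.15134513378143
10.5 [ 0.6229 -0.0606  0.189 ] [ 1.80e+02  1.00e-01 -2.17e+01] [ 0.1  0.7 -0.9] [0.019 0.08  0.03 ] 0.023414028588358844 50.151187777519226
10.55 [ 0.6229 -0.0601  0.1895] [ 1.80e+02  1.00e-01 -2.17e+01] [-0.  -0.8 -0.9] [-0.003 -0.006 -0.02 ] 0.023634202643696926 50.1506781578064
[253.60254605 196.38949821]
```

View pics/h5.png

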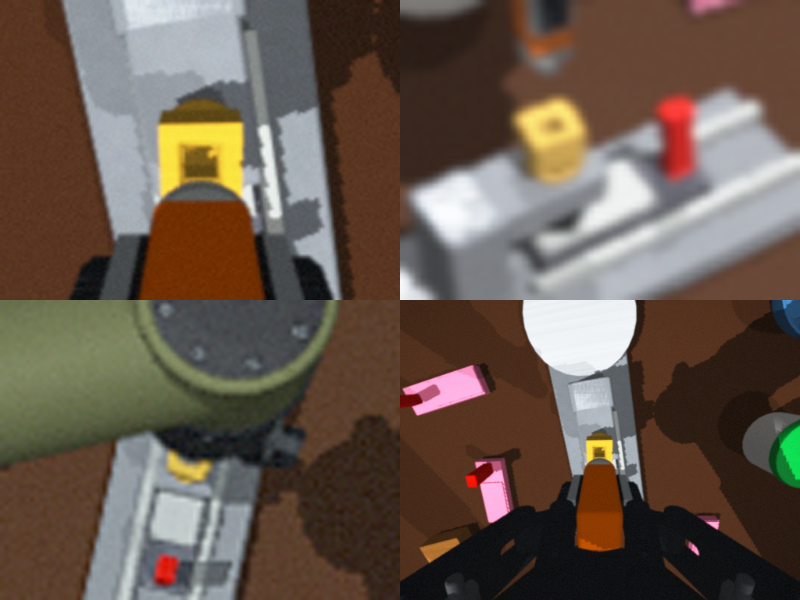

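The panels show the driver held above the screw head, with its yaw aligned to the head. The socket is at wrist native (255,194). In the scene view the collar is at about (224,175) and the socket at (225,185). I compare these with the projections.

```bash
python3 - <<'E'
from h import *
w,s=[np.load('c5%d.npy'%i,allow_pickle=True).item() for i in(0,1)]
T=np.array([.6229,-.0608,0])
print('wrist socket at',onz(w,254.7,193.9,.11)[:2])
print('scene socket at',onz(s,224.9,185.4,.11)[:2])
for z in(.148,.160,.166,.169):print(z,proj(s,T+[0,0,z]))
J=np.array([proj(s,T+[.001,0,.166])-proj(s,T+[0,0,.166]),proj(s,T+[0,.001,.166])-proj(s,T+[0,0,.166])]);print('px per mm',J)
b=s['image'][155:200,205:245]
h=cv2.cvtColor(b,cv2.COLOR_RGB2HSV)
for v in range(6,20):print(155+v,' '.join('%3d/%3d'%(h[v,u,1],h[v,u,2]) for u in range(12,30)))
E
```

```text
wrist socket at [ 0.62471582 -0.06269121]
scene socket at [ 0.62318953 -0.0580803 ]
0.148 [223.59652541 176.23842874]
0.16 [223.33833515 173.40539444]
0.166 [223.20782467 171.97334715]
0.169 [223.14221106 171.25339122]
px per mm [[-0.2387713   0.15699581]
 [ 0.21861177  0.14994207]]
161  60/ 76 124/ 84 173/100 163/ 91  99/ 62  20/ 38  33/ 31  26/ 30  24/ 32  31/ 33  29/ 35  28/ 37  21/ 36  22/ 35  71/ 43 108/ 52 117/ 59 124/ 70
162  68/ 71 123/ 81 169/101 144/103  79/ 84  13/ 57  20/ 39  31/ 33  30/ 34  36/ 35  27/ 38   6/ 41  18/ 43  58/ 44  94/ 49 112/ 57 118/ 69 123/ 85
163  89/ 66 129/ 81 165/102 135/108  61/ 96   7/ 73  20/ 50  35/ 36  28/ 37  32/ 40  12/ 42  26/ 50  72/ 53 100/ 56 112/ 59 118/ 69 123/ 85 125/ 96
164 113/ 63 145/ 81 173/102 138/107  58/ 96   3/ 77  18/ 56  27/ 38  30/ 34  28/ 36   6/ 42  40/ 58  83/ 68 119/ 71 122/ 75 125/ 86 125/ 96 124/101
165 128/ 60 153/ 75 176/100 143/107  62/ 95   6/ 79  13/ 58  27/ 38  39/ 33  29/ 35  12/ 43  49/ 67  89/ 86 118/ 93 123/ 95 125/ 98 124/101 124/101
166 125/ 59 152/ 74 180/ 99 153/107  68/ 98   6/ 82  16/ 64  30/ 43  29/ 35 
[... 555 characters left out ...]
/121  81/114  58/ 97  77/ 89 117/ 98 145/109 158/118 161/117 142/108 126/103 125/102 125/102 124/101 123/102
171 116/ 57 115/ 62 119/ 79 147/106 160/126 153/130 143/125 153/125 178/129 186/133 184/133 170/123 146/110 129/103 124/103 125/102 126/103 124/103
172 116/ 57 102/ 60  85/ 75 104/101 149/128 183/148 187/150 189/143 182/137 173/133 156/129 139/119 129/107 125/104 126/103 126/103 126/103 124/103
173 119/ 58 106/ 60  63/ 69  61/ 92 118/128 166/164 172/169 156/149 127/129  98/117  77/109  76/104 101/101 121/103 126/103 125/104 127/104 126/103
174 116/ 57 114/ 58  77/ 66  50/ 86  75/115 103/143  94/147  59/133  35/118  29/105  38/100  66/100 106/101 126/103 126/103 126/103 126/103 126/103
```

>>> {"fn": "play_rows", "kwargs": {"targets": [255,0.001,-0.0006,0.01,0,0,0,255,0,0,0.015,0,0,0,255,0,0,0.007,0,0,0,255,0,0,0.004,0,0,0,255,0,0,0,0,0,0]}}

```text
clock: 11.1
position: [0.624, -0.0604, 0.1532]
ee_rot: [180.0, 0.1, -21.7]
ft_force: [0.5, 0.1, -0.9]
width: 0.0234
gripper_force: 50.2
```

>>> {"fn": "play_rows", "kwargs": {"targets": [255,0,0,0.002,0,0,0,255,0,0,0.002,0,0,0,255,0,0,0.001,0,0,0]}}

```text
clock: 11.4
position: [0.6245, -0.0605, 0.1494]
ee_rot: [-180.0, -0.0, -21.7]
ft_force: [0.3, 0.2, -0.5]
width: 0.0235
gripper_force: 50.2
```

>>> {"fn": "play_rows", "kwargs": {"targets": [255,0,0,0.002,0,0,0,255,0,0,0.002,0,0,0]}}

```text
clock: 11.6
position: [0.6249, -0.0607, 0.1465]
ee_rot: [-180.0, -0.1, -21.7]
ft_force: [-1.9, 0.3, 7.6]
width: 0.0235
gripper_force: 51.2
```

>>> {"fn": "play_rows", "kwargs": {"targets": [255,0,0,0.002,0,0,0,255,0,0,0,0,0,0]}}

```text
clock: 11.8
position: [0.6241, -0.0608, 0.1427]
ee_rot: [180.0, 0.0, -21.7]
ft_force: [-0.2, -1.4, -0.3]
width: 0.0235
gripper_force: 50.2
```

>>> {"fn": "play_rows", "kwargs": {"targets": [255,0,0,0.003,0,0,0,255,0,0,0.002,0,0,0,255,0,0,0,0,0,0]}}

```text
clock: 12.1
position: [0.624, -0.0607, 0.1375]
ee_rot: [180.0, 0.1, -21.7]
ft_force: [-0.4, -2.0, -2.9]
width: 0.0233
gripper_force: 49.9
```

>>> {"fn": "play_rows", "kwargs": {"targets": [255,0,0,0.001,0,0,0,255,0,0,0,0,0,0]}}

```text
clock: 12.3
position: [0.6242, -0.0607, 0.1371]
ee_rot: [180.0, 0.0, -21.7]
ft_force: [-0.2, -3.6, -1.3]
width: 0.0235
gripper_force: 50.1
```

```bash
cat >> h.py <<'E'
def feel(n=8):
    F=[];M=[];p=[]
    for i in range(n):
        st=get_state();F.append(st['ft_force']);M.append(st['moment']);p.append(st['position']);camera('wrist')
    st=get_state();print('t',round(st['clock'],2),'pos',np.mean(p,0).round(4),'yaw',st['ee_rot'].round(2),'F',np.mean(F,0).round(2),'M',np.mean(M,0).round(4),'sd',np.std(M,0).round(3),'w',round(st['width'],4),'j6',st['joints'][[0,5]].round(1))
E
python3 -c "
from h import *
feel(10)"
```

```text
t 12.8 pos [ 0.6242 -0.0607  0.1371] yaw [ 1.7998e+02  3.0000e-02 -2.1700e+01] F [-1.15 -3.34 -1.75] M [-1.2646  0.4653  0.015 ] sd [0.079 0.06  0.026] w 0.0236 j6 [12.7 55.6]
```

>>> {"fn": "play_rows", "kwargs": {"targets": [255,0,0.0008,0.001,0,0,0,255,0,0,0.0005,0,0,0,255,0,0,0,0,0,0]}}

```text
clock: 13.1
position: [0.6244, -0.061, 0.136]
ee_rot: [-180.0, -0.0, -21.7]
ft_force: [-0.1, -2.1, -1.2]
width: 0.0237
gripper_force: 50.3
```

```bash
python3 -c "
from h import *
feel(6)"
```

```text
t 13.4 pos [ 0.6243 -0.061   0.136 ] yaw [-1.7997e+02 -1.0000e-02 -2.1690e+01] F [-0.08 -1.34 -0.59] M [-0.5864  0.1342  0.0184] sd [0.079 0.062 0.034] w 0.0237 j6 [12.7 55.7]
```

>>> {"fn": "play_rows", "kwargs": {"targets": [255,0,0.0004,0.0007,0,0,4,255,0,0,0.0002,0,0,4,255,0,0,0.0002,0,0,4,255,0,0,0,0,0,0]}}

```text
clock: 13.8
position: [0.624, -0.0617, 0.1352]
ee_rot: [-180.0, -0.0, -33.7]
ft_force: [-1.9, -2.1, 2.3]
width: 0.0234
gripper_force: 50.6
```

```bash
python3 -c "
from h import *
feel(6)"
```

```text
t 14.1 pos [ 0.624  -0.0617  0.1352] yaw [-1.7999e+02 -2.0000e-02 -3.3640e+01] F [-1.78 -1.66  2.85] M [-0.5004  0.7906 -0.0254] sd [0.024 0.088 0.025] w 0.0235 j6 [12.6 43.7]
```

>>> {"fn": "play_rows", "kwargs": {"targets": [255,0,0,0.0002,0,0,4,255,0,0,0.0002,0,0,4,255,0,0,0,0,0,0]}}

```text
clock: 14.4
position: [0.624, -0.0617, 0.1347]
ee_rot: [-180.0, -0.0, -41.7]
ft_force: [-2.5, -1.7, 4.3]
width: 0.0235
gripper_force: 50.9
```

```bash
python3 -c "
from h import *
feel(6)"
```

```text
t 14.7 pos [ 0.624  -0.0617  0.1347] yaw [-1.7999e+02 -2.0000e-02 -4.1630e+01] F [-2.74 -1.72  5.11] M [-0.6062  1.0167 -0.0287] sd [0.032 0.054 0.037] w 0.0233 j6 [12.6 35.7]
```

>>> {"fn": "play_rows", "kwargs": {"targets": [255,-0.0003,0.0006,-0.0002,0,0,4,255,0,0,0.0002,0,0,4,255,0,0,0.0002,0,0,4,255,0,0,0,0,0,0]}}

```text
clock: 15.1
position: [0.6236, -0.0619, 0.1341]
ee_rot: [-180.0, -0.0, -53.7]
ft_force: [-1.0, -2.7, 4.0]
width: 0.0235
gripper_force: 50.8
```

```bash
python3 - <<'E'
from h import *
feel(8)
w=camera('wrist');s=camera('scene')
a=cv2.resize(w['image'][130:230,175:315],(560,400),interpolation=cv2.INTER_CUBIC)
b=cv2.resize(s['image'][160:210,195:235],(240,300),interpolation=cv2.INTER_CUBIC)
im=np.zeros((400,800,3),np.uint8);im[:,:560]=a;im[:300,560:]=b;save('turn.png',im)
E
```

```text
t 15.5 pos [ 0.6236 -0.0618  0.1341] yaw [-1.7997e+02 -1.0000e-02 -5.3660e+01] F [-0.3  -2.01  2.94] M [-0.6778  0.1611  0.0182] sd [0.018 0.106 0.023] w 0.0235 j6 [12.6 23.7]
```

View pics/turn.png

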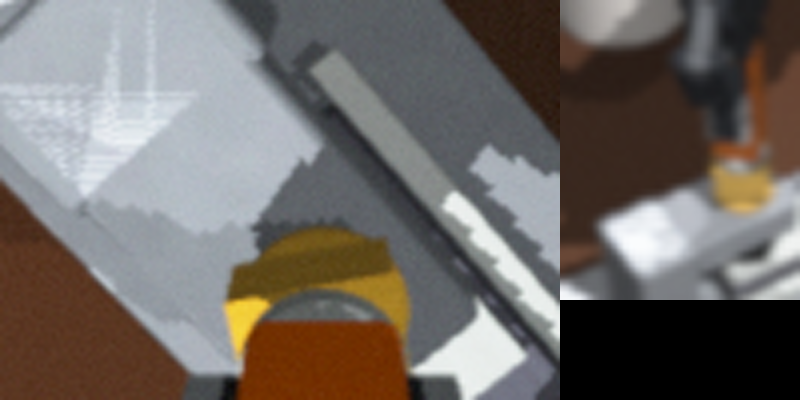

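The view shows the head turned with the driver, about 10° behind it, so it is engaged. The moment reading is noisy, so I add joint 6's effort as a cleaner torque reading.

```bash
sed -i "s/print('t',round/print('e6',st['joint_efforts'].round(4));print('t',round/" h.py; python3 -c "
from h import *
feel(2)"
```

```text
e6 [ 1.16020e+00 -3.88065e+01  3.28387e+01  5.59060e+00 -5.50000e-03
 -7.50000e-03]
t 15.7 pos [ 0.6235 -0.0619  0.1341] yaw [-1.7998e+02 -1.0000e-02 -5.3680e+01] F [ 0.23 -1.66  2.92] M [-0.67   -0.1525  0.0349] sd [0.004 0.016 0.023] w 0.0234 j6 [12.6 23.7]
```

>>> {"fn": "play_rows", "kwargs": {"targets": [255,0,0.0003,0,0,0,4,255,0,0,0.0002,0,0,4,255,0,0,0,0,0,0]}}

```text
clock: 16.0
position: [0.6232, -0.0619, 0.1337]
ee_rot: [-180.0, 0.0, -61.7]
ft_force: [2.0, -2.0, 2.1]
width: 0.0234
gripper_force: 50.6
```

```bash
python3 -c "
from h import *
feel(4)"
```

```text
e6 [ 9.90700e-01 -3.95628e+01  3.30470e+01  5.79560e+00 -4.93700e-01
  1.59000e-02]
t 16.2 pos [ 0.6232 -0.062   0.1337] yaw [-1.7998e+02  1.0000e-02 -6.1610e+01] F [ 1.69 -1.71  2.  ] M [-0.6422 -0.5649 -0.0438] sd [0.015 0.065 0.018] w 0.0239 j6 [12.6 15.8]
```

>>> {"fn": "play_rows", "kwargs": {"targets": [255,0,0,0.0002,0,0,4,255,0,0,0.0002,0,0,4,255,0,0,0,0,0,0]}}

```text
clock: 16.5
position: [0.6231, -0.062, 0.1333]
ee_rot: [-180.0, 0.0, -69.7]
ft_force: [1.6, -2.2, 1.5]
width: 0.0233
gripper_force: 50.6
```

```bash
python3 -c "
from h import *
feel(4)"
```

```text
e6 [ 1.04080e+00 -3.98411e+01  3.32632e+01  5.84180e+00 -5.39500e-01
  1.93000e-02]
t 16.7 pos [ 0.6231 -0.062   0.1333] yaw [ 1.80e+02  1.00e-02 -6.96e+01] F [ 1.68 -1.73  1.35] M [-0.6511 -0.6661 -0.0172] sd [0.019 0.034 0.019] w 0.0235 j6 [12.6  7.8]
```

>>> {"fn": "play_rows", "kwargs": {"targets": [255,0.0006,-0.0003,0,0,0,4,255,0,0,0.0002,0,0,4,255,0,0,0,0,0,0]}}

```text
clock: 17.0
position: [0.6232, -0.0623, 0.1329]
ee_rot: [179.9, 0.0, -77.7]
ft_force: [-0.2, -1.6, 1.8]
width: 0.0237
gripper_force: 50.5
```

```bash
python3 -c "
from h import *
feel(4)"
```

```text
e6 [ 2.13800e-01 -4.01651e+01  3.41719e+01  6.65580e+00  9.52000e-02
  1.16000e-02]
t 17.2 pos [ 0.6232 -0.0623  0.1329] yaw [ 1.7995e+02  3.0000e-02 -7.7590e+01] F [-0.2  -0.6   1.07] M [-0.169  -0.0399  0.0154] sd [0.065 0.047 0.019] w 0.0233 j6 [12.6 -0.1]
```

>>> {"fn": "play_rows", "kwargs": {"targets": [255,0,0,0.0002,0,0,4,255,0,0,0.0002,0,0,4,255,0,0,0,0,0,0]}}

```text
clock: 17.5
position: [0.6232, -0.0624, 0.1325]
ee_rot: [179.9, 0.0, -85.7]
ft_force: [-0.2, -0.2, 0.6]
width: 0.0235
gripper_force: 50.4
```

```bash
python3 -c "
from h import *
feel(4)"
```

```text
e6 [ 6.06000e-02 -4.05216e+01  3.48112e+01  6.96750e+00  4.02300e-01
  9.00000e-03]
t 17.7 pos [ 0.6233 -0.0624  0.1326] yaw [ 1.7995e+02  2.0000e-02 -8.5590e+01] F [-1.18  0.13  0.17] M [-0.0309  0.3108  0.0274] sd [0.049 0.062 0.026] w 0.0233 j6 [12.5 -8.1]
```

>>> {"fn": "play_rows", "kwargs": {"targets": [255,0,0.0003,0.0003,0,0,4,255,0,0,0.0002,0,0,4,255,0,0,0,0,0,0]}}

```text
clock: 18.0
position: [0.6231, -0.0624, 0.1322]
ee_rot: [180.0, 0.0, -93.7]
ft_force: [0.0, 0.0, 0.7]
width: 0.0233
gripper_force: 50.4
```

```bash
python3 -c "
from h import *
feel(5)"
```

```text
e6 [-1.04900e-01 -4.08211e+01  3.50545e+01  7.15550e+00  3.47300e-01
  1.02000e-02]
t 18.25 pos [ 0.6231 -0.0624  0.1322] yaw [ 1.7997e+02  1.0000e-02 -9.3620e+01] F [-1.19  0.26  0.27] M [ 0.0846  0.3244 -0.0064] sd [0.037 0.05  0.004] w 0.0234 j6 [ 12.6 -16.2]
```

>>> {"fn": "play_rows", "kwargs": {"targets": [255,0,0.0001,0.0002,0,0,4,255,0,0.0001,0.0002,0,0,4,255,0,0,0,0,0,0]}}

```text
clock: 18.55
position: [0.623, -0.0624, 0.1317]
ee_rot: [180.0, 0.0, -101.7]
ft_force: [-0.1, 0.1, -0.0]
width: 0.0236
gripper_force: 50.3
```

```bash
python3 -c "
from h import *
feel(5)"
```

```text
e6 [-1.52900e-01 -4.12929e+01  3.54199e+01  7.31140e+00  2.65800e-01
  7.80000e-03]
t 18.8 pos [ 0.623  -0.0624  0.1318] yaw [ 1.7998e+02  1.0000e-02 -1.0162e+02] F [-0.71  0.28 -1.04] M [0.1362 0.2931 0.011 ] sd [0.027 0.04  0.018] w 0.0232 j6 [ 12.6 -24.2]
```

```bash
cat >> h.py <<'E'
def mv(n=4):
    L=[]
    for i in range(n):
        st=get_state();L.append((round(st['moment'][2],3),round(st['joint_efforts'][5],4),round(st['qd'][5],1)))
        if i<n-1: camera('wrist')
    print(round(st['clock'],2),L,'yaw',st['ee_rot'][2].round(2),'z',st['position'][2].round(4),'F',st['ft_force'].round(1))
E
```

>>> {"fn": "play_rows", "kwargs": {"targets": [255,0,0,0.0003,0,0,3,255,0,0,0.0003,0,0,3]}}

```text
clock: 19.0
position: [0.6229, -0.0625, 0.1314]
ee_rot: [180.0, -0.0, -107.7]
ft_force: [-0.6, 0.0, 1.2]
width: 0.0231
gripper_force: 50.4
```

```bash
python3 -c "
from h import *
mv()"
```

```text
19.15 [(np.float64(0.024), np.float64(0.687), np.float64(-29.8)), (np.float64(-0.004), np.float64(0.1782), np.float64(5.9)), (np.float64(0.003), np.float64(-0.5482), np.float64(2.9)), (np.float64(0.003), np.float64(-0.2196), np.float64(0.5))] yaw -107.59 z 0.1314 F [-1.9  0.2  0.4]
```

>>> {"fn": "play_rows", "kwargs": {"targets": [255,0,0,0.0002,0,0,3,255,0,0,0.0002,0,0,3]}}

```text
clock: 19.35
position: [0.6229, -0.0624, 0.1311]
ee_rot: [180.0, 0.0, -113.7]
ft_force: [-1.9, -0.1, 0.0]
width: 0.0234
gripper_force: 50.4
```

```bash
python3 -c "
from h import *
mv()"
```

```text
19.5 [(np.float64(0.067), np.float64(0.6758), np.float64(-29.9)), (np.float64(-0.002), np.float64(0.1537), np.float64(5.7)), (np.float64(0.013), np.float64(-0.5484), np.float64(2.7)), (np.float64(-0.041), np.float64(-0.2147), np.float64(0.4))] yaw -113.55 z 0.1311 F [-3.1  1.3  1.7]
```

```bash
echo "from h import *
mv(1)" > m.py
```

>>> {"fn": "play_rows", "kwargs": {"targets": [255,0,0.0003,0.0001,0,0,2,255,0,0,0.0001,0,0,2]}}

```text
clock: 19.7
position: [0.6228, -0.0624, 0.131]
ee_rot: [-180.0, 0.0, -117.6]
ft_force: [-2.0, 0.4, 0.4]
width: 0.0238
gripper_force: 50.5
```

```bash
python3 m.py
```

```text
19.7 [(np.float64(0.052), np.float64(0.422), np.float64(-19.9))] yaw -117.62 z 0.131 F [-2.   0.4  0.4]
```

>>> {"fn": "play_rows", "kwargs": {"targets": [255,0,0,0.0001,0,0,2]}}

```text
clock: 19.8
position: [0.6228, -0.0624, 0.1309]
ee_rot: [-180.0, 0.0, -119.6]
ft_force: [-2.5, 0.8, 0.7]
width: 0.0235
gripper_force: 50.5
```

```bash
python3 m.py
```

```text
19.8 [(np.float64(0.034), np.float64(0.3957), np.float64(-19.8))] yaw -119.63 z 0.1309 F [-2.5  0.8  0.7]
```

>>> {"fn": "play_rows", "kwargs": {"targets": [255,0,0,0.0001,0,0,2]}}

```text
clock: 19.9
position: [0.6228, -0.0624, 0.1308]
ee_rot: [-180.0, 0.0, -121.6]
ft_force: [-1.8, 0.1, 1.1]
width: 0.0236
gripper_force: 50.5
```

```bash
python3 m.py
```

```text
19.9 [(np.float64(0.086), np.float64(0.3883), np.float64(-19.8))] yaw -121.63 z 0.1308 F [-1.8  0.1  1.1]
```

>>> {"fn": "play_rows", "kwargs": {"targets": [255,0,0,0.0001,0,0,2]}}

```text
clock: 20.0
position: [0.6228, -0.0624, 0.1307]
ee_rot: [-180.0, 0.0, -123.6]
ft_force: [-2.0, 0.5, 1.1]
width: 0.0231
gripper_force: 50.5
```

```bash
python3 m.py
```

```text
20.0 [(np.float64(0.092), np.float64(0.3813), np.float64(-19.9))] yaw -123.62 z 0.1307 F [-2.   0.5  1.1]
```

>>> {"fn": "play_rows", "kwargs": {"targets": [255,0.0002,0.0004,0,0,0,0,255,0,0,0,0,0,0,255,0,0,0,0,0,0,255,0,0,0,0,0,0]}}

```text
clock: 20.4
position: [0.6226, -0.0624, 0.1307]
ee_rot: [-180.0, 0.0, -123.6]
ft_force: [-0.1, 0.2, 1.4]
width: 0.023
gripper_force: 50.5
```

>>> {"fn": "play_rows", "kwargs": {"targets": [100,0,0,0,0,0,0,100,0,0,0,0,0,0,100,0,0,0,0,0,0,100,0,0,0,0,0,0,100,0,0,-0.01,0,0,0,100,0,0,-0.02,0,0,0,100,0,0,-0.03,0,0,0,100,0,0,-0.03,0,0,0,100,0,0,-0.02,0,0,0,100,0,0,0,0,0,0]}}

```text
clock: 21.4
position: [0.6236, -0.0627, 0.2457]
ee_rot: [-179.7, 0.2, -123.7]
ft_force: [0.4, 1.0, 1.0]
width: 0.0518
gripper_force: 0.0
```

```bash
python3 - <<'E'
from h import *
st=get_state();print(st['clock'],st['position'].round(4),st['ee_rot'].round(1),st['joints'].round(1),st['ft_force'].round(1))
s=camera('scene');w=camera('wrist');np.save('s6.npy',s,allow_pickle=True)
a=cv2.resize(s['image'][140:220,190:300],(550,400),interpolation=cv2.INTER_CUBIC)
b=cv2.resize(w['image'],(533,400));im=np.hstack([cv2.resize(a,(412,300)),cv2.resize(b,(388,300))]);save('rel.png',im)
E
```

```text
21.4 [ 0.6236 -0.0627  0.2457] [-179.7    0.2 -123.7] [ 12.6   6.1  10.3   0.1 -93.8 -46.3] [0.4 1.  1. ]
```

View pics/rel.png

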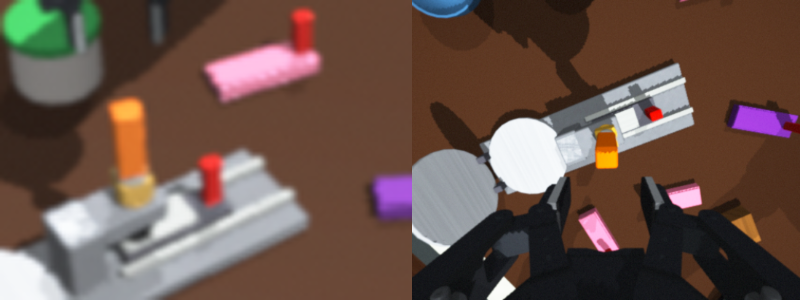

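The left panel shows the driver standing upright in the screw, with its collar down on the brass head. The red post is at panel (211,180). I have used all 10 views, so I continue with numbers only.

```bash
python3 - <<'E'
from h import *
s=np.load('s6.npy',allow_pickle=True).item();w1=np.load('w1.npy',allow_pickle=True).item();t=np.load('t.npy',allow_pickle=True).item()
a,b=proj(s,[.623,-.062,.11]),proj(s,[.623,-.062,.182]);print('upright lean',np.degrees(np.arctan2(*(b-a)))%360-180, 'seen',np.degrees(np.arctan2(125-135,100-195))%360-180)
k=1.5625
f=lambda u,v,z:onz(w1,u/k-.3,v/k-.3,z)
for A,B in(((392,203),(308,362)),((397,206),(315,362)),((408,295),(355,383))):
    q=f(*A,.023)-f(*B,.023);print('w1 yaw',np.degrees(np.arctan2(q[1],q[0])))
q=f(287,347,.015)-f(380,390,.015);print('near edge normal',np.degrees(np.arctan2(q[1],q[0]))-90)
P=onz(w1,*[x for x in (365/k-.3,317/k-.3)],.079);print('post top w1',P)
print('top',onz(t,273.6-.4,203.1-.4,.079))
h=cv2.cvtColor(s['image'],cv2.COLOR_RGB2HSV)
m=((h[...,0]<6)|(h[...,0]>174))&(h[...,1]>180)&(h[...,2]>90)
m=m[170:205,235:260];ys,xs=np.nonzero(m);print('scene red',xs.min()+235,xs.max()+235,ys.min()+170,ys.max()+170)
uc=xs.mean()+235
for z in(.079,.031):print(proj(s,[.5463,-.0445,z]))
for y in(-12,-13):
    c=np.array([.6233,-.062]);print(y,c-.079*np.array([np.cos(np.radians(y)),np.sin(np.radians(y))]),'uc',uc)
E
```

```text
upright lean 5.246437315836886 seen 6.009005957494537
w1 yaw -12.51792724114698
w1 yaw -12.202343736631617
w1 yaw -13.724545322664019
near edge normal -11.550127630176789
post top w1 [ 0.56724903 -0.04748174  0.079     ]
top [ 0.54143398 -0.04343623  0.079     ]
scene red 243 247 181 193
[245.19450962 182.40319987]
[245.55974589 192.49527823]
-12 [ 0.54602634 -0.04557498] uc 245.72093023255815
-13 [ 0.54632476 -0.04422887] uc 245.72093023255815
```

>>> {"fn": "play_rows", "kwargs": {"targets": [100,0,0,0,0,0,7.7,100,0,0,0,0,0,7.7,100,0,0,0,0,0,7.7,100,0,0,0,0,0,7.7,100,0,0,0,0,0,7.7,100,0,0,0,0,0,7.7,100,0,0,0,0,0,7.7,100,0,0,0,0,0,7.7,100,0,0,0,0,0,7.5,100,0.03,0,0,0,0,0,100,0.04,0,0,0,0,0,100,0.009,0,0,0,0,0,100,0,0,0,0,0,0,100,0,0,0,0,0,0]}}

```text
clock: 22.9
position: [0.5455, -0.0448, 0.2401]
ee_rot: [-180.0, -0.0, 167.2]
ft_force: [0.3, 0.0, -0.4]
width: 0.0522
gripper_force: 0.0
```

```bash
python3 - <<'E'
from h import *
st=get_state();print(st['clock'],st['position'].round(4),st['ee_rot'].round(1),st['joints'].round(1),st['ft_force'].round(1))
w=camera('wrist');np.save('w7.npy',w,allow_pickle=True)
h=cv2.cvtColor(w['image'],cv2.COLOR_RGB2HSV)
m=(((h[...,0]<6)|(h[...,0]>174))&(h[...,1]>170)&(h[...,2]>60)).astype(np.uint8)
n,l,S,C=cv2.connectedComponentsWithStats(m)
for i in range(1,n):
    if S[i,4]>30:print(S[i],C[i].round(1))
print('expect top',proj(w,[.5463,-.0445,.079]),'base',proj(w,[.5463,-.0445,.031]))
for l in('block_post','block','driver'):print(l,[(np.round(d['box']).tolist(),round(d['p'],2)) for d in find_in(w,l)][:3])
E
```

```text
22.9 [ 0.5455 -0.0448  0.2401] [-180.    -0.   167.2] [  16.3   -5.6   -2.    -0.   -93.7 -119.1] [ 0.3  0.  -0.4]
[250 159  12  21 241] [255.5 169.3]
[380 193  30  25 464] [394.4 204.6]
[416 268  32  28 520] [431.8 281.6]
expect top [256.49011168 172.54017853] base [256.34767577 164.01282971]
block_post [([354.0, 253.0, 450.0, 292.0], 0.93), ([300.0, 0.0, 359.0, 57.0], 0.87), ([241.0, 155.0, 270.0, 211.0], 0.86)]
block [([298.0, 0.0, 358.0, 57.0], 0.89), ([354.0, 252.0, 444.0, 297.0], 0.87), ([368.0, 127.0, 420.0, 218.0], 0.59)]
driver [([244.0, 235.0, 273.0, 302.0], 0.6)]
```

>>> {"fn": "play_rows", "kwargs": {"targets": [100,0,0,0.04,0,0,0,100,0,0,0.04,0,0,0,100,0,0,0.04,0,0,0,100,0,0,0.035,0,0,0,100,0,0,0.025,0,0,0,100,0,0,0.01,0,0,0,100,0,0,0,0,0,0,100,0,0,0,0,0,0]}}

```text
clock: 23.9
position: [0.5463, -0.0449, 0.052]
ee_rot: [180.0, 0.1, 167.2]
ft_force: [0.9, 0.7, 0.4]
width: 0.0521
gripper_force: 0.0
```

>>> {"fn": "play_rows", "kwargs": {"targets": [255,0,0,0,0,0,0,255,0,0,0,0,0,0,255,0,0,0,0,0,0,255,0,0,0,0,0,0,255,0,0,0,0,0,0,255,0,0,0,0,0,0,255,0,0,0,0,0,0], "squeeze": 45}}

```text
clock: 24.6
position: [0.546, -0.0445, 0.0517]
ee_rot: [180.0, 0.1, 167.2]
ft_force: [-1.3, 3.8, 6.1]
width: 0.0133
gripper_force: 44.9
```

```bash
python3 -c "
from h import *
feel(3)"
```

```text
e6 [ -1.4754 -28.1676  30.5614   6.4104   0.1701  -0.1029]
t 24.75 pos [ 0.546  -0.0445  0.0517] yaw [1.7996e+02 1.0000e-01 1.6724e+02] F [-1.42  2.94  5.33] M [0.8167 0.4131 0.0805] sd [0.018 0.026 0.015] w 0.0136 j6 [  16.4 -119.1]
```

>>> {"fn": "play_rows", "kwargs": {"targets": [255,0,0.0005,-0.0006,0,0,0,255,0.001,0,0,0,0,0,255,0.001,0,0,0,0,0,255,0.001,0,0,0,0,0,255,0.001,0,0,0,0,0]}}

```text
clock: 25.25
position: [0.5432, -0.0437, 0.0517]
ee_rot: [180.0, 0.2, 167.2]
ft_force: [7.4, -2.1, 0.5]
width: 0.0134
gripper_force: 44.0
```

```bash
python3 -c "
from h import *
feel(1)"
```

```text
e6 [  0.5071 -30.1587  30.499    5.1935  -2.1048  -0.0393]
t 25.3 pos [ 0.5432 -0.0437  0.0517] yaw [179.96   0.23 167.21] F [ 7.43 -2.11  0.51] M [-0.5961 -2.435   0.0445] sd [0. 0. 0.] w 0.0132 j6 [  16.6 -119.4]
```

>>> {"fn": "play_rows", "kwargs": {"targets": [255,0.001,0,0,0,0,0,255,0.0015,0,0,0,0,0,255,0.0015,0,0,0,0,0,255,0.0015,0,0,0,0,0,255,0.0015,0,0,0,0,0]}}

```text
clock: 25.8
position: [0.5363, -0.0422, 0.0517]
ee_rot: [180.0, 0.2, 167.2]
ft_force: [8.0, -2.6, 0.3]
width: 0.013
gripper_force: 44.1
```

```bash
python3 -c "
from h import *
feel(1)"
```

```text
e6 [  0.426  -28.99    30.613    5.2756  -1.964   -0.0406]
t 25.85 pos [ 0.5363 -0.0422  0.0517] yaw [179.96   0.22 167.21] F [ 8.04 -2.65  0.25] M [-0.6089 -2.42    0.0454] sd [0. 0. 0.] w 0.0131 j6 [  17.  -119.8]
```

The drag is about 8 N, which is consistent with a light nip of about 6 N. I keep drawing the block out.

>>> {"fn": "play_rows", "kwargs": {"targets": [255,0.002,0,0,0,0,0,255,0.002,0,0,0,0,0,255,0.002,0,0,0,0,0,255,0.002,0,0,0,0,0,255,0.002,0,0,0,0,0,255,0.002,0,0,0,0,0,255,0.002,0,0,0,0,0,255,0.002,0,0,0,0,0,255,0.002,0,0,0,0,0,255,0.002,0,0,0,0,0,255,0.002,0,0,0,0,0,255,0.002,0,0,0,0,0,255,0.002,0,0,0,0,0,255,0.002,0,0,0,0,0,255,0.003,0,0,0,0,0,255,0.003,0,0,0,0,0,255,0.003,0,0,0,0,0]}}

```text
clock: 27.55
position: [0.4989, -0.0337, 0.0517]
ee_rot: [180.0, 0.1, 167.2]
ft_force: [5.0, -1.5, 3.9]
width: 0.0136
gripper_force: 44.9
```

>>> {"fn": "play_rows", "kwargs": {"targets": [255,0.003,0,0,0,0,0,255,0.003,0,0,0,0,0,255,0.003,0,0,0,0,0,255,0.002,0,0,0,0,0,255,0.001,0,0,0,0,0,255,0,0,0,0,0,0,255,0,0,0,0,0,0]}}

```text
clock: 28.25
position: [0.4871, -0.031, 0.0517]
ee_rot: [180.0, 0.0, 167.2]
ft_force: [3.0, 0.0, 6.3]
width: 0.0132
gripper_force: 45.5
```

```bash
python3 -c "
from h import *
feel(3)"
```

```text
e6 [ 1.10600e-01 -1.96098e+01  2.85818e+01  4.68390e+00 -1.13310e+00
 -2.23000e-02]
t 28.4 pos [ 0.4871 -0.031   0.0517] yaw [1.7999e+02 4.0000e-02 1.6722e+02] F [ 3.36 -0.38  6.36] M [-0.2314 -1.3311  0.0563] sd [0.016 0.023 0.015] w 0.0132 j6 [  20.1 -122.9]
```

>>> {"fn": "play_rows", "kwargs": {"targets": [100,0,0,0,0,0,0,100,0,0,0,0,0,0,100,0,0,0,0,0,0,100,0,0,0,0,0,0,100,0,0,-0.01,0,0,0,100,0,0,-0.03,0,0,0,100,0,0,-0.04,0,0,0,100,0,0,-0.04,0,0,0,100,0,0,-0.03,0,0,0,100,0,0,0,0,0,0,100,0,0,0,0,0,0]}}

```text
clock: 29.5
position: [0.4871, -0.0309, 0.2021]
ee_rot: [179.9, 0.1, 167.2]
ft_force: [0.4, 0.8, -1.4]
width: 0.0522
gripper_force: 0.0
```

```bash
python3 - <<'E'
from h import *
st=get_state();print(st['clock'],st['position'].round(4),st['ft_force'].round(1),st['width'])
w=camera('wrist');s=camera('scene')
for n,c in(('w',w),('s',s)):
    h=cv2.cvtColor(c['image'],cv2.COLOR_RGB2HSV)
    m=(((h[...,0]<6)|(h[...,0]>174))&(h[...,1]>170)&(h[...,2]>60)).astype(np.uint8)
    k,l,S,C=cv2.connectedComponentsWithStats(m)
    p=(proj(c,[.487,-.031,.079])+proj(c,[.487,-.031,.031]))/2
    i=min(range(1,k),key=lambda i:np.linalg.norm(C[i]-p) if S[i,4]>15 else 1e9);print(n,'post',C[i].round(1),'expect',p.round(1),'area',S[i,4])
    o=cv2.inRange(h,np.array((6,170,90)),np.array((19,255,255)));a=proj(c,[.623,-.062,.15]).astype(int)
    k0=np.zeros_like(o);cv2.circle(k0,tuple(int(v) for v in a),30,255,-1);ys,xs=np.nonzero(o&k0)
    top=ys<=ys.min()+4
    print('driver orange box',xs.min(),xs.max(),ys.min(),ys.max(),'expect ends',proj(c,[.623,-.062,.112]).round(1),proj(c,[.623,-.062,.182]).round(1))
    for q in('driver','block'):print(q,[(np.round(d['box']).tolist(),round(d['p'],2)) for d in find_in(c,q)][:3])
    if n=='s':
        for y in range(ys.min(),ys.max()+1,3):print(y,xs[ys==y].mean().round(1),end='; ')
E
```

```text
29.5 [ 0.4871 -0.0309  0.2021] [ 0.4  0.8 -1.4] 0.05223170300238668
w post [254.7 176.2] expect [255.8 175.1] area 322
driver orange box 248 262 320 322 expect ends [255.8 319.3] [256.  385.5]
driver [([247.0, 305.0, 270.0, 321.0], 0.56)]
block [([90.0, 17.0, 149.0, 133.0], 0.89), ([357.0, 315.0, 417.0, 341.0], 0.86), ([376.0, 172.0, 427.0, 275.0], 0.69)]
s post [261.1 179.8] expect [260.3 180.6] area 70
driver orange box 218 229 165 186 expect ends [224.1 184.3] [222.6 167.9]
driver [([220.0, 170.0, 228.0, 191.0], 0.45)]
block [([244.0, 142.0, 273.0, 164.0], 0.84), ([237.0, 175.0, 266.0, 201.0], 0.82), ([258.0, 223.0, 291.0, 245.0], 0.73)]
165 224.5; 168 223.0; 171 223.5; 174 224.0; 177 224.5; 180 225.0; 183 224.5; 186 223.5;
```

The post stands upright about 60 mm out, within a pixel of where it was expected. The driver's outline matches an upright, seated driver, so I hand in.

```bash
python3 -c "
from plant import *
print(job_done())"
```

```text
the job is handed in; nothing more can be done
None
```

The job is handed in with no verdict returned: the driver was seated and turned to a light nip, the block was drawn out about 60 mm against roughly 8 N of drag, and the driver was left standing in the screw.

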